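# Unlock the reagent chest and hold its lid open

### The arm

A 6-joint arm with a two-finger parallel gripper is mounted at the origin on the work surface. World frame = base frame: x ahead of the robot, y to its left, z up, the work surface at z = 0. Lengths are in mm, angles in rad, forces in N, time in s.
With the tool pointing down it reaches from about 350 to 925 mm from the base axis. Payload 6.4 kg.
Tool frame: the origin (TCP) lies on the centre line of the jaws, within the pads' length; the fingertips stand 11 mm ahead of it and the grasp point (between the pads) lies 8 mm behind it; z points along the fingers, y is the line along which they close (so a half turn about z gives the same grasp; the last joint's range is limited). The gripper opens to 94 mm and grips with 3 to 60 N. Pads are 16 mm wide; open, the fingers measure 119 mm over their backs; the gripper's body (75 mm by 177 mm) begins 78 mm behind the grasp point.
Start: joints at [-1.482, 0.245, 1.558, -0, 1.339, -0.174], TCP at [168.865, -627.693, 216.455] pointing down, gripper open.
Joint ranges: [-3.13, 3.13], [-1.02, 2.26], [0.13, 2.54], [-0.95, 4.09], [0.21, 2.88], [-2.74, 2.74]. Speed limits (rad/s): [2.57, 2.57, 3.14, 3.14, 3.14, 3.14].

### API

Orientations are given as a rotation vector (axis times angle).
In Python, from bench import r, viewer gives the robot as it stands.
- The arm moves only by the tool drive_tool, never from a script. Its argument "increments" is a list of rows, each an object of numbers: "grip": the finger opening in mm, from 0 to 94; "dx", "dy", "dz": the shift along the tool's x, y, z in mm; "rx", "ry", "rz": the turn, a rotation vector about the tool's x, y, z in degrees. A call has 1 to 8 rows; each row is the pose to reach, as a shift and turn from the pose commanded when the call began, along the tool's axes at that moment; what a row does not reach only later rows make up. A row lasts 1/8 s, in which the tool goes at most 62.5 mm and 10.7 degrees, less where a joint would pass 70% of its speed; a pose out of reach is approached as far as the arm can. A call with a gripper value outside its range is refused whole. The fingers move at their own pace and stop on an object; "force" is the grip in N (left out, the last holds). Time passes only in rows, so rows that repeat a pose let the fingers close. It gives the time, the measured TCP pose, the force, the opening and the grip force at its end, in the units of the state.
- r.get_state(): the state, without advancing time (a new reading comes with each control period).
- viewer.read_camera(name): name is "side" or "top"; returns a dict with "frame" (400x640x3 uint8, red, green, blue), "mtx" (3x3 intrinsics, pixels), "k1" (the pictures are not rectified: a ray, as slopes to the right and down, at radius r is drawn at 1 + k1 r^2 times it, then the intrinsics apply), "rvec" (rotation vector, rad) and "tvec" (3), from world to camera coordinates, as OpenCV has them. Camera axes: x right, y down, z forward; pixel columns grow to the right and rows downward; lengths in mm; the calibration is good to about 2 mm. A picture is of the moment at which its call begins. There is no depth.
- r.close_job(): hands the job in; it is judged then, once.
The state is a dict: "time": time; "q": joint angles; "qvel": joint speeds; "joint_efforts": joint torques, N m; "eef_pos": TCP position; "tcp_rot": TCP orientation; "ft_force": force on the tool from outside, world axes, zero at the start; "wrist_torque": the same for the moment, N m; "width": finger opening in mm; "finger_force": force on a finger pad.
Only numpy, scipy, OpenCV 4.12 (cv2) and the standard library are available. Lean on these libraries where they do the work, as an engineer would, in place of code of your own. Each camera call takes 0.05 s, during which the arm holds its last target. There are 200 camera calls.

### The job

Take the square key out of its wooden stand, push it fully down into the brass lock of the reagent chest and turn it clockwise (seen from above) as far as it goes, which swings the latch tongue off the lid. Leave the key standing in the lock, lift the chest's lid and hold it steady at 50 degrees open so that a colleague can take bottles out: the lid falls shut by itself, so finish while still holding it at that angle. Do not knock over or shove the jar, the beaker or the brown bottle.

Things in the scene. Friction and masses are not known exactly. Their poses are not given: they have to be found in the camera images.
- key_bow (a point): Centre of the bow (grip plate) of the loose upright steel key, 60 g; z up. Bow 34 mm wide (x), 12 mm thick (y: pinch across this), 44 mm tall. Under it a shoulder 22 x 12 mm, 6 mm tall, then a 10 mm square blade 26 mm long (sides along x and y). The shoulder's underside, 28 mm below this point, rests on the stand or lock when fully in. Starts fully in the stand.
- key_tip (a point): Centre of the end face of the key's square blade (its foot slightly tapered), on the key's axis, 54 mm below the bow's centre; axes as the bow's.
- key_stand: Fixed pale wooden block 70 x 70 x 40 mm in which the key waits in a square hole 30 mm deep; origin at the centre of its underside. It may stand left or right of the chest, the white jar on the other side.
- lock_mouth (a point): Centre of the top face of the brass lock plug: 26 mm square, standing 34 mm above the 90 mm high deck at the chest's right end, with an 11.5 mm square hole 30 mm deep, rim bevelled 1.5 mm, sides along x and y; z up. The key fits in any quarter position. It carries a steel latch tongue along +y, 12 mm wide, reaching 45 mm from the axis, 18 mm below the plug's top.
- lock (a joint): Angle of the lock plug in rad, growing clockwise seen from above: 0 to 0.2 at the start, when the tongue lies 2 mm over the lid's right edge and blocks it; 1.4 at the end stop. From about 1.1 on the tongue is clear of the lid. Stays where it is left; friction about 0.06 N m.
- lid_bar (a point): Middle of the lid's handle: a round steel bar 12 mm thick, 120 mm long (y), held 45 mm in front of the lid's front edge by a rod at each end, open above and below; 245 mm from the hinge line. With the lid shut it is 94.5 mm above the table and 45 mm in front of the chest's front wall. The frame turns with the lid: y along bar and hinge, x from the bar to the hinge.
- lid_hinge (a point): Middle of the lid's hinge line, at the far edge of the lid, mid-thickness; axes as lid_bar. The lid is an aluminium plate 200 mm deep (x), 230 mm wide (y), 8 mm thick, about 0.6 kg; no stay or spring. The fixed grey chest below is 200 mm deep, 300 mm wide, 90 mm high, its front towards the robot.
- lid (a joint): Opening angle of the lid in rad: 0 shut, grows as the bar rises; 0.873 is 50 degrees; stop at 1.3. Falls shut when let go.
- jar_mid (a point): Bystander, half-way up a white jar with a red cap, 68 mm diameter, 130 mm tall, loose.
- beaker_mid (a point): Bystander, half-way up a glass beaker, 72 mm diameter, 95 mm tall, loose.
- flask_mid (a point): Bystander, half-way up a brown glass bottle, 70 mm diameter, 160 mm tall, loose.
Mind the look-alikes: they are no part of the job. Of the things like the part that bears key_bow, leave any that is green or pink; of the rest the smaller one is meant.

How it is judged (in metres and radians):
On the way, in this order (a step that is already met when the one before it is completed fails the run):
1. the key is fully down in the lock (z of key_tip in the frame of lock_mouth below -0.021 m and horizontal distance between key_tip and lock_mouth below 0.004 m and angle between key_tip's own z axis and vertical below 0.15 rad), for 0.2 s.
2. the lock is turned clockwise to unlocked with the key in it (all of step 1 and value of joint lock above 1.15 rad), for 0.2 s.
3. the robot holds the lid at 50 degrees (value of joint lid between 0.767945 and 0.977384 rad and contact force between any of the fingers, the arm and lid above 0.3 N), for 0.3 s.
At the end, for the whole second after the job is handed in: Lid held still by the robot at 50 degrees (6 either way), nothing else propping it; key upright in the lock, tip 21 mm or more below the mouth and within 4 mm of its axis; lock turned to 1.15 rad or more; jar, beaker and brown bottle within 40 mm of their starts (all of step 2 and all of step 3 and velocity of joint lid between -0.08 and 0.08 rad/s and contact force between lid and key below 0.1 N and contact force between lid and jar below 0.1 N and contact force between lid and beaker below 0.1 N and contact force between lid and flask below 0.1 N and distance of each of jar_mid, beaker_mid, flask_mid from where it was at the start of the episode below 0.04 m); the arm keeps its last pose, push and grip.
It fails at once if a bystander (jar, beaker or brown bottle) is shoved more than 40 mm or knocked over (distance of any of jar_mid, beaker_mid, flask_mid from where it was at the start of the episode above 0.04 m or angle between any of jar_mid, beaker_mid, flask_mid's own z axis and vertical above 0.6 rad).
It also fails if it takes over 64 s, if anything falls off the work surface, if the arm or the gripper's body presses on something with over 40 N, if the wrist force passes 120 N, or if a joint passes its speed limit or range.

## Working session

There is one attempt and no reset: what is moved stays moved. The work goes in short steps, Python scripts to look and compute and a tool call to move; the robot and the scene stay as the last step left them, time stands still between calls to the robot, and variables do not carry over. Pictures are saved under pics/ and viewed, at most 10 in all, crops included, and the job is handed in when it is done.

Besides the shell and the picture viewer there is one more tool, called after ">>>" by a JSON object that holds its "op" and its "data", one argument or row to a line. drive_tool: Moves the arm, as the interface text tells. Its arguments: {"type":"object","properties":{"increments":{"type":"array"},"force":{"type":"number"}},"required":["increments"]}

```bash
ls; mkdir -p pics
cat > h.py <<'E'
import numpy as np, cv2
from bench import r, viewer
from scipy.spatial.transform import Rotation as R
def shot(n,save=None):
    c=viewer.read_camera(n)
    if save: cv2.imwrite('pics/'+save,c['frame'][:,:,::-1])
    return c
def ray(c,px):
    K=c['mtx'];d=np.array([(px[0]-K[0,2])/K[0,0],(px[1]-K[1,2])/K[1,1]]);u=d.copy()
    for _ in range(20): u=d/(1+c['k1']*(u@u))
    Rm=cv2.Rodrigues(np.array(c['rvec'],float))[0]
    return -Rm.T@np.array(c['tvec'],float).ravel(), Rm.T@np.array([u[0],u[1],1])
def onz(c,px,z):
    o,d=ray(c,px); return o+d*(z-o[2])/d[2]
def tri(c1,p1,c2,p2):
    o1,d1=ray(c1,p1);o2,d2=ray(c2,p2)
    t=np.linalg.lstsq(np.c_[d1,-d2],o2-o1,rcond=None)[0]
    a=o1+t[0]*d1;b=o2+t[1]*d2
    return (a+b)/2,np.linalg.norm(a-b)
def proj(c,P):
    Rm=cv2.Rodrigues(np.array(c['rvec'],float))[0]
    p=Rm@np.array(P,float)+np.array(c['tvec'],float).ravel();u=p[:2]/p[2];u=u*(1+c['k1']*(u@u))
    return u*[c['mtx'][0,0],c['mtx'][1,1]]+c['mtx'][:2,2]
E
python3 - <<'E'
from h import *
for n in('top','side'):
    c=shot(n,n+'0.png'); print(n,ray(c,(320,200)),c['mtx'][0,0],c['k1'])
s=r.get_state();print(s)
E
```

```text
pics
top (array([ 369.96855005,    6.27584576, 1343.73158296]), array([ 0.18569834,  0.03766647, -0.98246994])) 519.7093958684632 -0.04131343008993129
side (array([  75.23885928,  820.82298687, 1162.13003571]), array([ 0.32541394, -0.55379021, -0.76667074])) 482.26914015271706 -0.04583027297031436
{'time': 0.1, 'q': array([-1.48206175e+00,  2.45718768e-01,  1.55884073e+00, -4.06410018e-05,
        1.33869617e+00, -1.74114814e-01]), 'qvel': array([ 0.00104545, -0.00192353, -0.00271755,  0.00141122,  0.0004248 ,
        0.00022271]), 'joint_efforts': array([-2.51023839e-04, -4.16913128e+01, -3.15526307e+01,  6.86643622e-02,
        3.09784350e-02, -5.97469057e-05]), 'eef_pos': array([ 168.83237999, -627.17129504,  215.49944628]), 'tcp_rot': array([-3.11284941e+00, -4.11491952e-01, -4.93992534e-05]), 'ft_force': array([-0.250805  , -0.42863894, -0.53229549]), 'wrist_torque': array([-0.06193716, -0.01448838, -0.01581511]), 'finger_force': 0.0, 'width': 93.73583499845574}
```

View pics/top0.png

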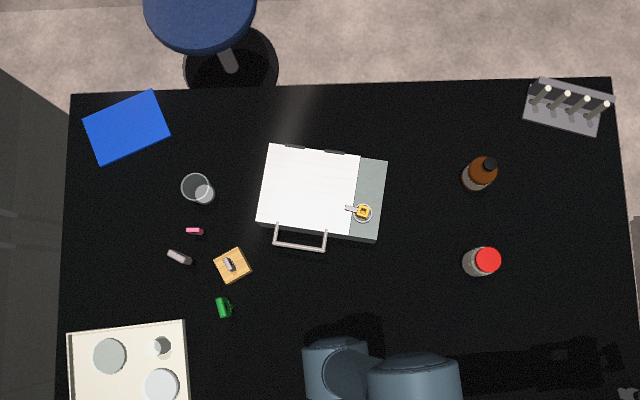

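View pics/side0.png

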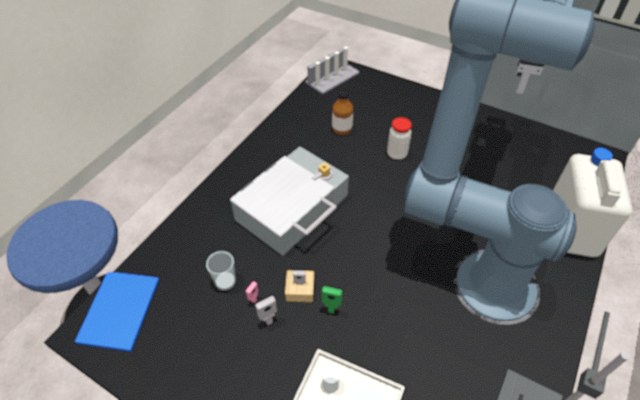

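Key candidates in the top view (pixels):
- Pink (194,231): excluded by colour.
- Green (224,307): excluded by colour.
- Grey, loose on the table (179,257).
- Grey, in the wooden stand (229,265): this fits, as it is the smaller grey one and sits in the stand.

I'll confirm with an enlarged crop.

Run:
```python
from h import *
t=cv2.imread('pics/top0.png');s=cv2.imread('pics/side0.png')
f=lambda im,x,y,w,h,k:cv2.resize(im[y:y+h,x:x+w],None,fx=k,fy=k,interpolation=cv2.INTER_CUBIC)
a=np.hstack([f(t,160,220,100,75,4),f(s,240,260,100,75,4)])
b=np.hstack([f(t,320,185,80,60,5),f(s,270,150,80,60,5)])
cv2.imwrite('pics/crop0.png',np.vstack([a,b]))
```

```text
(no output)
```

View pics/crop0.png

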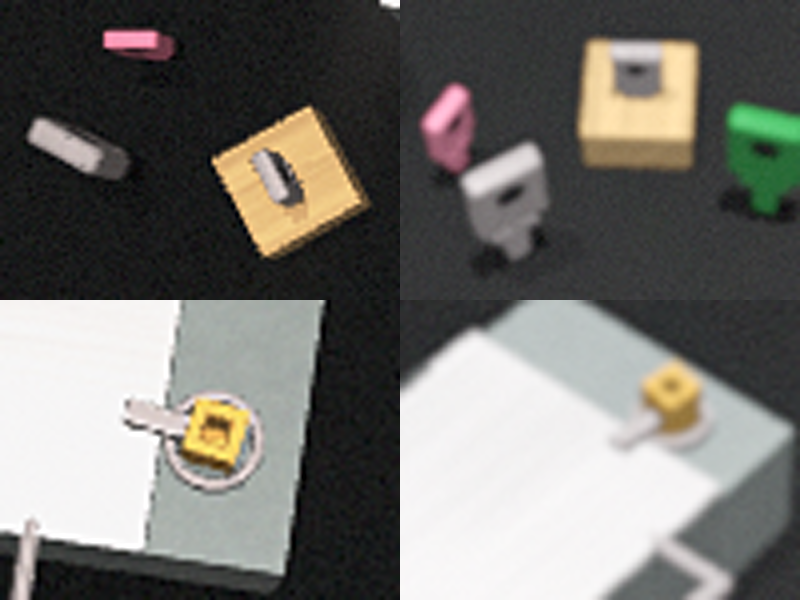

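The crop confirms it: the grey key in the stand, at top (229,265), is smaller than the loose grey one at (179,257). The lock plug is at top (363,212), with its tongue pointing left, towards +y.

```bash
cat > m.py <<'E'
from h import *
c=shot('top');s=shot('side')
def mask(c,lo,hi,box):
    h=cv2.cvtColor(c['frame'],cv2.COLOR_RGB2HSV);m=cv2.inRange(h,np.array(lo),np.array(hi));k=np.zeros_like(m);x,y,X,Y=box;k[y:Y,x:X]=m[y:Y,x:X];return k
def quad(m):
    cs=cv2.findContours(m,cv2.RETR_EXTERNAL,cv2.CHAIN_APPROX_NONE)[0];q=max(cs,key=cv2.contourArea)
    return cv2.boxPoints(cv2.minAreaRect(q)),q
def show(n,c,m,z):
    b,q=quad(m);P=np.array([onz(c,p,z)[:2] for p in b]);e=np.diff(np.vstack([P,P[:1]]),axis=0)
    print(n,'px',b.mean(0).round(1),'area',m.sum()//255,'ctr',P.mean(0).round(1),'edges',np.linalg.norm(e,axis=1).round(1),'ang',np.degrees(np.arctan2(e[:,1],e[:,0])).round(1))
    return P
show('stand40',c,mask(c,(10,60,110),(30,200,255),(200,235,265,295)),40)
show('bow90',c,mask(c,(0,0,120),(180,50,255),(218,253,242,278)),90)
show('bow90 side',s,mask(s,(0,0,150),(180,60,255),(288,262,312,285)),90)
show('plug124',c,mask(c,(18,100,140),(35,255,255),(345,195,380,228)),124)
show('plug124s',s,mask(s,(18,100,190),(35,255,255),(310,155,340,182)),124)
lid=mask(c,(0,0,225),(180,40,255),(250,135,365,243));show('lid94+4',c,lid,98)
h=cv2.cvtColor(c['frame'],cv2.COLOR_RGB2HSV);print(h[258:274:2,220:238:2,:].tolist()[3]); print(h[210,356:372].tolist())
for n,box,z,lo,hi in(('jar cap',(460,240,505,280),130,(0,150,100),(6,255,255)),):
    show(n,c,mask(c,lo,hi,box),z)
E
python3 m.py
```

```text
stand40 px [231.1 264.9] area 694 ctr [456.4 283.8] edges [72.1 72.1 71.5 72. ] ang [ -62.8 -151.8  117.1   28.7]
bow90 px [227.1 263.7] area 61 ctr [456.1 282.9] edges [ 9.7 31.8  9.7 31.8] ang [ -64.6 -153.2  115.4   26.9]
bow90 side px [298.5 272.5] area 68 ctr [455.8 284.6] edges [14.9 33.6 14.9 33.4] ang [ -57.7 -149.8  121.3   30.2]
plug124 px [362.8 210.8] area 105 ctr [571.8 -48.1] edges [26.7 25.6 26.7 25.5] ang [ -19.9 -110.3  159.9   69.8]
plug124s px [323.8 167.8] area 49 ctr [569.2 -43. ] edges [25.6 28.1 25.3 27.8] ang [-95.7 155.5  83.8 -24. ]
lid94+4 px [309.5 188.6] area 7318 ctr [635.8  79.7] edges [200.5 245.7 198.3 239.8] ang [  -8.6 -100.6  169.7   79.9]
[[18, 112, 239], [19, 111, 240], [19, 120, 241], [177, 14, 188], [2, 18, 216], [6, 26, 97], [0, 32, 63], [16, 121, 211], [18, 116, 236]]
[[4, 19, 216], [18, 99, 167], [23, 150, 250], [23, 148, 246], [17, 156, 154], [17, 165, 162], [17, 158, 134], [17, 155, 133], [18, 155, 87], [18, 159, 104], [18, 157, 227], [23, 144, 251], [24, 140, 248], [23, 42, 181], [176, 14, 147], [5, 20, 217]]
jar cap px [488. 259.] area 515 ctr [ 449.4 -335.2] edges [56.  55.9 55.6 55.8] ang [-91.5 175.9  88.5  -3.7]
```

```bash
cat > g.py <<'E'
import sys
from h import *
# goals: x,y,z,psi[,tilt about tool x deg]; prints increments from measured pose
s=r.get_state();R0=R.from_rotvec(s['tcp_rot']);p0=s['eef_pos']
m=R0.as_matrix();print('t',round(s['time'],2),'p',p0.round(1),'psi',np.degrees(np.arctan2(m[1,0],m[0,0])).round(2),'zax',m[:,2].round(3),'q',s['q'].round(2),'F',s['ft_force'].round(1),'T',s['wrist_torque'].round(2),'w',round(s['width'],1),'ff',round(s['finger_force'],1))
for a in sys.argv[1:]:
    v=[float(k) for k in a.split(',')]
    Rg=R.from_euler('z',v[3],degrees=True)*R.from_euler('x',180,degrees=True)
    if len(v)>4: Rg=Rg*R.from_euler('x',v[4],degrees=True)
    print(a,'d',R0.inv().apply(np.array(v[:3])-p0).round(1),'r',np.degrees((R0.inv()*Rg).as_rotvec()).round(1))
E
python3 g.py 430,-150,230,20 456,283.5,160,28
python3 - <<'E'
from m import *
print('---')
b=(345,195,380,228)
for n,cc,bx in(('t',c,b),('s',s,(310,155,340,182))):
    f=mask(cc,(15,90,60),(35,255,255),bx); f2=mask(cc,(19,90,190),(35,255,255),bx)
    q=cv2.convexHull(quad(f2)[1]);mm=cv2.fillConvexPoly(np.zeros_like(f2),q,255);M=cv2.moments(mm)
    p=(M['m10']/M['m00'],M['m01']/M['m00']);print(n,p,onz(cc,p,124).round(1));show(n,cc,mm,124)
bar=mask(c,(0,0,100),(180,50,255),(268,236,332,254));ys,xs=np.nonzero(bar)
print('bar',[ (onz(c,(x,np.median(ys[xs==x])),94.5)[:2].round(1).tolist(),int((xs==x).sum())) for x in range(272,330,6) if (xs==x).any()])
E
```

```text
t 0.2 p [ 168.8 -627.3  215.8] psi 15.06 zax [-0.     0.001 -1.   ] q [-1.48  0.25  1.56 -0.    1.34 -0.17] F [-0.3 -0.5 -0.1] T [-0.01  0.02 -0.02] w 93.8 ff 0.0
430,-150,230,20 d [ 376.2 -393.1  -13.7] r [-0.1 -0.  -4.9]
456,283.5,160,28 d [ 513.9 -804.9   56.8] r [ -0.1  -0.  -12.9]
stand40 px [231.1 264.9] area 694 ctr [456.4 283.8] edges [72.1 72.1 71.5 72. ] ang [ -62.8 -151.8  117.1   28.7]
bow90 px [227.1 263.7] area 60 ctr [456.1 282.9] edges [ 9.7 31.8  9.7 31.8] ang [ -64.6 -153.2  115.4   26.9]
bow90 side px [298.5 273.5] area 69 ctr [454.2 287.1] edges [33.6 14.9 33.3 14.9] ang [-149.8  121.3   30.2  -57.7]
plug124 px [362.8 210.6] area 103 ctr [572.1 -48.2] edges [25.9 25.6 25.9 25.5] ang [ -19.9 -110.3  159.9   69.8]
plug124s px [323.8 167.8] area 49 ctr [569.2 -43. ] edges [25.6 28.1 25.3 27.8] ang [-95.7 155.5  83.8 -24. ]
lid94+4 px [309.5 188.6] area 7322 ctr [635.8  79.7] edges [200.5 245.7 198.3 239.8] ang [  -8.6 -100.6  169.7   79.9]
[[18, 117, 238], [19, 113, 239], [19, 120, 241], [177, 12, 189], [6, 19, 218], [13, 19, 92], [170, 26, 58], [16, 124, 210], [18, 
[... 220 characters left out ...]
44, 185], [176, 14, 142], [5, 21, 218]]
jar cap px [488. 259.] area 517 ctr [ 449.4 -335.2] edges [56.  55.9 55.6 55.8] ang [-91.5 175.9  88.5  -3.7]
---
t (362.93798449612405, 210.6124031007752) [572.1 -48.5 124. ]
t px [362.8 210.6] area 129 ctr [572.1 -48.2] edges [27.5 27.1 27.4 27. ] ang [ -19.9 -110.3  159.9   69.8]
s (324.01612903225805, 167.30645161290323) [569.4 -44.9 124. ]
s px [323.8 167.3] area 62 ctr [570.3 -44.8] edges [28.2 30.7 27.8 30.3] ang [-95.6 155.5  83.8 -24. ]
bar [([505.8, 172.6], 3), ([503.0, 158.0], 5), ([500.2, 143.5], 5), ([497.4, 128.9], 5), ([494.6, 114.4], 5), ([491.9, 100.0], 5), ([490.3, 85.5], 4), ([487.5, 71.0], 4), ([484.7, 56.6], 4), ([512.3, 41.5], 5)]
```

>>> {"op": "drive_tool", "data": {
  "increments": [
    {"dx":47,"dy":-49,"dz":-2,"grip":50},
    {"dx":94,"dy":-98,"dz":-4,"grip":50},
    {"dx":140,"dy":-147,"dz":-6,"grip":50},
    {"dx":188,"dy":-196,"dz":-8,"grip":50},
    {"dx":235,"dy":-245,"dz":-10,"grip":50},
    {"dx":282,"dy":-294,"dz":-12,"grip":50},
    {"dx":329,"dy":-343,"dz":-14,"grip":50},
    {"dx":376,"dy":-393,"dz":-14,"rz":-5,"grip":50}
  ],
  "force": 30
}}

```text
invalid input at $.increments[0]: expected keys grip, dx, dy, dz, rx, ry, rz
```

```bash
python3 g.py 456,283.5,230,28 456,283.5,160,28
```

```text
t 0.3 p [ 168.9 -627.5  216.1] psi 15.06 zax [-0.     0.001 -1.   ] q [-1.48  0.25  1.56  0.    1.34 -0.17] F [0.  0.2 0.5] T [ 0.02  0.01 -0.02] w 94.1 ff 0.0
456,283.5,230,28 d [ 514.  -805.1  -13.4] r [ -0.   -0.  -12.9]
456,283.5,160,28 d [ 513.9 -805.1   56.6] r [ -0.   -0.  -12.9]
```

>>> {"op": "drive_tool", "data": {
  "increments": [
    {"dx":376,"dy":-393,"dz":-14,"rx":0,"ry":0,"rz":-5,"grip":50},
    {"dx":376,"dy":-393,"dz":-14,"rx":0,"ry":0,"rz":-5,"grip":50},
    {"dx":376,"dy":-393,"dz":-14,"rx":0,"ry":0,"rz":-5,"grip":50},
    {"dx":376,"dy":-393,"dz":-14,"rx":0,"ry":0,"rz":-5,"grip":50},
    {"dx":376,"dy":-393,"dz":-14,"rx":0,"ry":0,"rz":-5,"grip":50},
    {"dx":376,"dy":-393,"dz":-14,"rx":0,"ry":0,"rz":-5,"grip":50},
    {"dx":376,"dy":-393,"dz":-14,"rx":0,"ry":0,"rz":-5,"grip":50},
    {"dx":376,"dy":-393,"dz":-14,"rx":0,"ry":0,"rz":-5,"grip":50}
  ],
  "force": 30
}}

```text
time: 1.3
eef_pos: [409.3, -187.3, 229.7]
tcp_rot: [3.093, 0.546, 0.001]
ft_force: [1.0, 0.2, -0.6]
width: 49.8
finger_force: 0.0
```

```bash
python3 g.py 456,283.5,230,28 456,283.5,160,28
```

```text
t 1.3 p [ 409.3 -187.3  229.7] psi 20.03 zax [ 0.001 -0.001 -1.   ] q [-0.68 -0.26  2.04  0.    1.36  0.54] F [ 1.   0.2 -0.6] T [-0.09 -0.03  0.01] w 49.8 ff 0.0
456,283.5,230,28 d [ 205.1 -426.4   -0.6] r [ 0.1 -0.  -8. ]
456,283.5,160,28 d [ 205.1 -426.4   69.4] r [ 0.1 -0.  -8. ]
```

>>> {"op": "drive_tool", "data": {
  "increments": [
    {"dx":205,"dy":-426,"dz":0,"rx":0,"ry":0,"rz":-8,"grip":50},
    {"dx":205,"dy":-426,"dz":0,"rx":0,"ry":0,"rz":-8,"grip":50},
    {"dx":205,"dy":-426,"dz":0,"rx":0,"ry":0,"rz":-8,"grip":50},
    {"dx":205,"dy":-426,"dz":0,"rx":0,"ry":0,"rz":-8,"grip":50},
    {"dx":205,"dy":-426,"dz":0,"rx":0,"ry":0,"rz":-8,"grip":50},
    {"dx":205,"dy":-426,"dz":0,"rx":0,"ry":0,"rz":-8,"grip":50},
    {"dx":205,"dy":-426,"dz":0,"rx":0,"ry":0,"rz":-8,"grip":50},
    {"dx":205,"dy":-426,"dz":30,"rx":0,"ry":0,"rz":-8,"grip":50}
  ]
}}

```text
time: 2.3
eef_pos: [456.7, 284.7, 201.6]
tcp_rot: [-3.046, -0.765, -0.01]
ft_force: [-0.2, -1.2, -0.2]
width: 50.1
finger_force: 0.0
```

```bash
python3 g.py 456,283.5,130,28 456,283.5,60,28
```

```text
t 2.3 p [456.7 284.7 201.6] psi 28.21 zax [ 0.006  0.002 -1.   ] q [ 0.35 -0.01  1.86  0.    1.28  1.43] F [-0.2 -1.2 -0.2] T [-0.09 -0.06  0.05] w 50.1 ff 0.0
456,283.5,130,28 d [-1.6  0.7 71.6] r [ 0.  -0.4  0.2]
456,283.5,60,28 d [ -2.1   0.7 141.6] r [ 0.  -0.4  0.2]
```

>>> {"op": "drive_tool", "data": {
  "increments": [
    {"dx":-1.5,"dy":0.7,"dz":60,"rx":0,"ry":0,"rz":0,"grip":50},
    {"dx":-1.5,"dy":0.7,"dz":110,"rx":0,"ry":0,"rz":0,"grip":50},
    {"dx":-1.5,"dy":0.7,"dz":130,"rx":0,"ry":0,"rz":0,"grip":50},
    {"dx":-1.5,"dy":0.7,"dz":141,"rx":0,"ry":0,"rz":0,"grip":50},
    {"dx":-1.5,"dy":0.7,"dz":141,"rx":0,"ry":0,"rz":0,"grip":50}
  ]
}}

```text
time: 2.92
eef_pos: [454.2, 279.9, 58.2]
tcp_rot: [3.048, 0.761, -0.001]
ft_force: [-1.1, 0.2, 0.3]
width: 49.8
finger_force: 0.0
```

```bash
python3 g.py 456,283.5,60,28; python3 -c "
from h import *
a=shot('top');b=shot('side')
f=lambda im,x,y,w,h,k:cv2.resize(im[y:y+h,x:x+w,::-1],None,fx=k,fy=k,interpolation=cv2.INTER_CUBIC)
cv2.imwrite('pics/g1.png',np.hstack([f(a['frame'],190,225,80,80,5),f(b['frame'],260,245,80,80,5)]))"
```

```text
t 2.92 p [454.2 279.9  58.2] psi 28.05 zax [-0. -0. -1.] q [0.34 0.18 1.95 0.   1.01 1.42] F [-1.1  0.2  0.3] T [ 0.06 -0.02 -0.02] w 49.8 ff 0.0
456,283.5,60,28 d [ 3.3 -2.3 -1.8] r [-0.   0.   0.1]
```

View pics/g1.png

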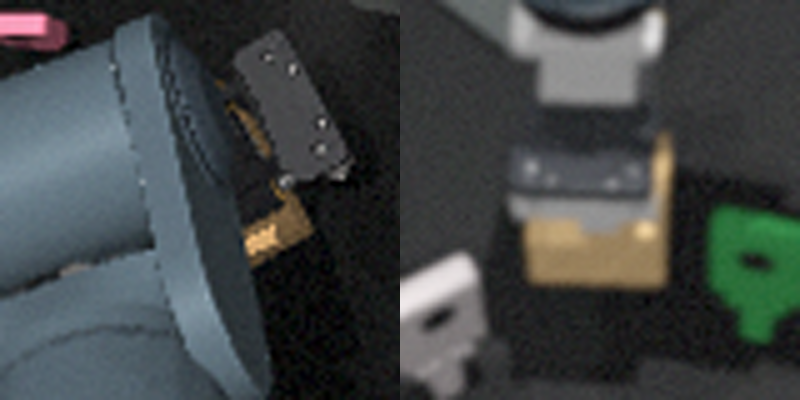

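The side crop shows the open fingers either side of the key in the stand. I'll correct the few millimetres of offset and close.

>>> {"op": "drive_tool", "data": {
  "increments": [
    {"dx":3.3,"dy":-2.3,"dz":-2,"rx":0,"ry":0,"rz":0,"grip":50},
    {"dx":3.3,"dy":-2.3,"dz":-2,"rx":0,"ry":0,"rz":0,"grip":30},
    {"dx":3.3,"dy":-2.3,"dz":-2,"rx":0,"ry":0,"rz":0,"grip":14},
    {"dx":3.3,"dy":-2.3,"dz":-2,"rx":0,"ry":0,"rz":0,"grip":5},
    {"dx":3.3,"dy":-2.3,"dz":-2,"rx":0,"ry":0,"rz":0,"grip":5},
    {"dx":3.3,"dy":-2.3,"dz":-2,"rx":0,"ry":0,"rz":0,"grip":5}
  ],
  "force": 30
}}

```text
time: 3.78
eef_pos: [456.5, 282.6, 60.2]
tcp_rot: [3.045, 0.762, 0.001]
ft_force: [2.1, -4.3, -0.6]
width: 12.0
finger_force: 30.0
```

```bash
python3 g.py 456,283.5,60,28
```

```text
t 3.77 p [456.5 282.6  60.2] psi 28.1 zax [ 0.001 -0.002 -1.   ] q [ 0.34  0.19  1.94 -0.    1.01  1.43] F [ 2.1 -4.3 -0.6] T [-0.96 -0.52  0.02] w 12.0 ff 30.0
456,283.5,60,28 d [-0.  -1.1  0.2] r [0.1 0.  0.1]
```

>>> {"op": "drive_tool", "data": {
  "increments": [
    {"dx":0,"dy":1,"dz":-15,"rx":0,"ry":0,"rz":0,"grip":5},
    {"dx":0,"dy":1,"dz":-40,"rx":0,"ry":0,"rz":0,"grip":5},
    {"dx":0,"dy":1,"dz":-95,"rx":0,"ry":0,"rz":0,"grip":5},
    {"dx":0,"dy":1,"dz":-150,"rx":0,"ry":0,"rz":0,"grip":5},
    {"dx":-8,"dy":50,"dz":-160,"rx":0,"ry":0,"rz":-10,"grip":5},
    {"dx":-16,"dy":100,"dz":-160,"rx":0,"ry":0,"rz":-20,"grip":5},
    {"dx":-24,"dy":150,"dz":-160,"rx":0,"ry":0,"rz":-30,"grip":5},
    {"dx":-31,"dy":200,"dz":-160,"rx":0,"ry":0,"rz":-42,"grip":5}
  ],
  "force": 45
}}

```text
time: 4.78
eef_pos: [522.6, 92.2, 221.2]
tcp_rot: [-2.589, -1.778, -0.002]
ft_force: [0.1, -0.2, 0.3]
width: 11.7
finger_force: 45.0
```

```bash
python3 g.py 571.3,-47,210,70
```

```text
t 4.78 p [522.6  92.2 221.2] psi 68.96 zax [ 0.     0.001 -1.   ] q [-0.04 -0.04  1.86  0.    1.32  0.33] F [ 0.1 -0.2  0.3] T [-0.05 -0.09  0.08] w 11.7 ff 45.0
571.3,-47,210,70 d [-112.4   95.5   11.1] r [ 0.  -0.1 -1. ]
```

>>> {"op": "drive_tool", "data": {
  "increments": [
    {"dx":-40,"dy":34,"dz":0,"rx":0,"ry":0,"rz":0,"grip":5},
    {"dx":-80,"dy":68,"dz":0,"rx":0,"ry":0,"rz":0,"grip":5},
    {"dx":-108,"dy":92,"dz":0,"rx":0,"ry":0,"rz":0,"grip":5},
    {"dx":-108,"dy":92,"dz":6,"rx":0,"ry":0,"rz":0,"grip":5},
    {"dx":-108,"dy":92,"dz":6,"rx":0,"ry":0,"rz":0,"grip":5},
    {"dx":-108,"dy":92,"dz":6,"rx":0,"ry":0,"rz":0,"grip":5}
  ]
}}

```text
time: 5.52
eef_pos: [568.4, -39.5, 214.4]
tcp_rot: [-2.593, -1.772, -0.0]
ft_force: [-0.7, 0.1, -0.2]
width: 11.9
finger_force: 45.0
```

```bash
python3 g.py 571.3,-47,210,70 571.3,-47,180,70; python3 -c "
from h import *
a=shot('top');b=shot('side')
f=lambda im,x,y,w,h,k:cv2.resize(im[y:y+h,x:x+w,::-1],None,fx=k,fy=k,interpolation=cv2.INTER_CUBIC)
cv2.imwrite('pics/g2.png',np.hstack([f(a['frame'],320,170,80,80,5),f(b['frame'],283,105,80,100,5)[:400]]))
for c in(a,b): print(proj(c,(571.3,-47,124)),proj(c,r.get_state()['eef_pos']-[0,0,46]))"
```

```text
t 5.53 p [568.4 -39.5 214.4] psi 68.7 zax [-0.     0.001 -1.   ] q [-0.27  0.06  1.77  0.    1.31  0.1 ] F [-0.7  0.1 -0.2] T [-0.08 -0.05 -0.01] w 11.9 ff 45.0
571.3,-47,210,70 d [-6.   5.5  4.4] r [-0.  -0.  -1.3]
571.3,-47,180,70 d [-6.   5.5 34.4] r [-0.  -0.  -1.3]
[362.30557993 210.95497096] [359.89097764 209.02032317]
[323.82084806 166.63443057] [323.41150259 157.88298286]
```

View pics/g2.png

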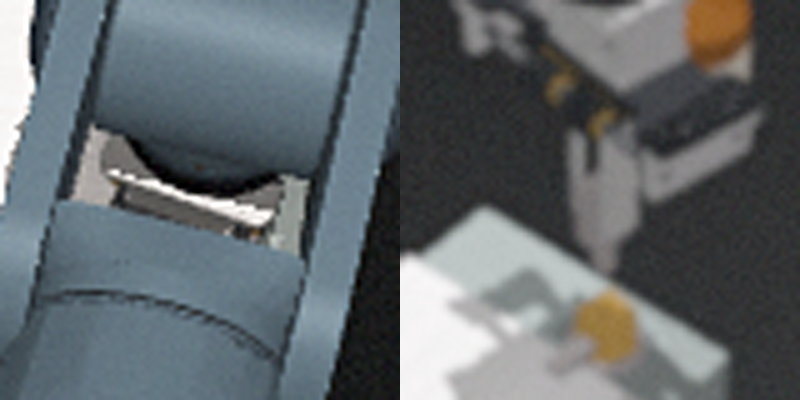

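The side crop shows the key tip at about (323.6,159), against a predicted (323.4,158), so the key is well held. The plug is at (324,167). I'll line up just above the mouth.

>>> {"op": "drive_tool", "data": {
  "increments": [
    {"dx":-6,"dy":5.5,"dz":0,"rx":0,"ry":0,"rz":-1.2,"grip":5},
    {"dx":-6,"dy":5.5,"dz":25,"rx":0,"ry":0,"rz":-1.2,"grip":5},
    {"dx":-6,"dy":5.5,"dz":38,"rx":0,"ry":0,"rz":-1.2,"grip":5},
    {"dx":-6,"dy":5.5,"dz":38,"rx":0,"ry":0,"rz":-1.2,"grip":5},
    {"dx":-6,"dy":5.5,"dz":38,"rx":0,"ry":0,"rz":-1.2,"grip":5}
  ]
}}

```text
time: 6.25
eef_pos: [572.2, -48.5, 177.1]
tcp_rot: [2.575, 1.797, 0.001]
ft_force: [-0.5, -0.6, -0.7]
width: 11.2
finger_force: 45.0
```

```bash
python3 g.py 571.3,-47,160,70; python3 -c "
from h import *
b=shot('side')
cv2.imwrite('pics/g3.png',cv2.resize(b['frame'][140:190,290:360,::-1],None,fx=8,fy=8,interpolation=cv2.INTER_CUBIC))
print(proj(b,(571.3,-47,124)),proj(b,r.get_state()['eef_pos']-[0,0,46]))"
```

```text
t 6.25 p [572.2 -48.5 177.1] psi 69.82 zax [ 0.001 -0.    -1.   ] q [-0.28  0.11  1.79 -0.    1.24  0.07] F [-0.5 -0.6 -0.7] T [-0.   -0.04 -0.01] w 11.2 ff 45.0
571.3,-47,160,70 d [ 1.1 -1.4 17.1] r [ 0.1 -0.  -0.2]
[323.82084806 166.63443057] [323.79506894 164.4905768 ]
```

View pics/g3.png

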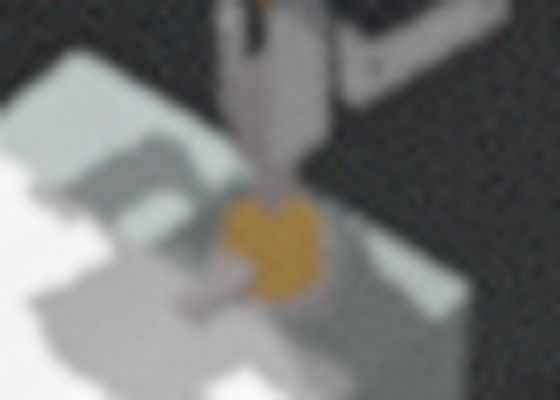

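The tip, at side (324,164.5), is centred over the plug to within a pixel. I'll descend gently and watch the force.

>>> {"op": "drive_tool", "data": {
  "increments": [
    {"dx":0.6,"dy":-0.7,"dz":4,"rx":0,"ry":0,"rz":0,"grip":5},
    {"dx":0.6,"dy":-0.7,"dz":7,"rx":0,"ry":0,"rz":0,"grip":5},
    {"dx":0.6,"dy":-0.7,"dz":10,"rx":0,"ry":0,"rz":0,"grip":5},
    {"dx":0.6,"dy":-0.7,"dz":12,"rx":0,"ry":0,"rz":0,"grip":5},
    {"dx":0.6,"dy":-0.7,"dz":12,"rx":0,"ry":0,"rz":0,"grip":5}
  ]
}}

```text
time: 6.92
eef_pos: [571.7, -48.0, 166.5]
tcp_rot: [2.575, 1.797, -0.0]
ft_force: [-3.4, -0.4, 9.0]
width: 11.5
finger_force: 45.0
```

```bash
python3 g.py 571.7,-47.7,144,70
```

```text
t 6.92 p [571.7 -48.  166.5] psi 69.83 zax [ 0.001 -0.001 -1.   ] q [-0.28  0.12  1.8  -0.    1.22  0.07] F [-3.4 -0.4  9. ] T [-0.12  0.94 -0.03] w 11.5 ff 45.0
571.7,-47.7,144,70 d [ 0.3 -0.1 22.5] r [ 0.1  0.  -0.2]
```

The tip is in the bevel and being pushed towards -x. I'll follow it by 1 mm and go on down.

>>> {"op": "drive_tool", "data": {
  "increments": [
    {"dx":-0.3,"dy":-1.0,"dz":0,"rx":0,"ry":0,"rz":0,"grip":5},
    {"dx":-0.3,"dy":-1.0,"dz":3,"rx":0,"ry":0,"rz":0,"grip":5},
    {"dx":-0.3,"dy":-1.0,"dz":6,"rx":0,"ry":0,"rz":0,"grip":5},
    {"dx":-0.3,"dy":-1.0,"dz":8,"rx":0,"ry":0,"rz":0,"grip":5},
    {"dx":-0.3,"dy":-1.0,"dz":8,"rx":0,"ry":0,"rz":0,"grip":5}
  ]
}}

```text
time: 7.55
eef_pos: [571.8, -48.9, 157.3]
tcp_rot: [2.572, 1.795, 0.003]
ft_force: [2.5, -4.9, 2.9]
width: 11.9
finger_force: 45.0
```

```bash
python3 g.py 571,-47.7,144,70
```

```text
t 7.55 p [571.8 -48.9 157.3] psi 69.81 zax [ 0.004 -0.003 -1.   ] q [-0.28  0.13  1.81 -0.    1.2   0.07] F [ 2.5 -4.9  2.9] T [-1.17 -0.64  0.09] w 11.9 ff 45.0
571,-47.7,144,70 d [ 0.9 -1.2 13.3] r [ 0.3  0.1 -0.2]
```

>>> {"op": "drive_tool", "data": {
  "increments": [
    {"dx":-0.7,"dy":0.8,"dz":2,"rx":0,"ry":0,"rz":0,"grip":5},
    {"dx":-0.7,"dy":0.8,"dz":6,"rx":0,"ry":0,"rz":0,"grip":5},
    {"dx":-0.7,"dy":0.8,"dz":10,"rx":0,"ry":0,"rz":0,"grip":5},
    {"dx":-0.7,"dy":0.8,"dz":13,"rx":0,"ry":0,"rz":0,"grip":5},
    {"dx":-0.7,"dy":0.8,"dz":15,"rx":0,"ry":0,"rz":0,"grip":5},
    {"dx":-0.7,"dy":0.8,"dz":15,"rx":0,"ry":0,"rz":0,"grip":5}
  ]
}}

```text
time: 8.3
eef_pos: [572.0, -49.1, 143.9]
tcp_rot: [2.574, 1.796, 0.002]
ft_force: [-0.9, -3.2, 13.9]
width: 12.2
finger_force: 45.0
```

```bash
python3 g.py 571,-47.7,144,70
```

```text
t 8.3 p [572.  -49.1 143.9] psi 69.82 zax [ 0.003 -0.002 -1.   ] q [-0.28  0.14  1.81 -0.    1.18  0.07] F [-0.9 -3.2 13.9] T [-0.82  0.26 -0.03] w 12.2 ff 45.0
571,-47.7,144,70 d [ 1.  -1.4 -0.1] r [ 0.2  0.  -0.2]
```

The key is fully down: TCP z is 143.9, as expected, with 14 N on the shoulder. Now I'll turn it clockwise.

>>> {"op": "drive_tool", "data": {
  "increments": [
    {"dx":-0.3,"dy":0.3,"dz":-0.5,"rx":0,"ry":0,"rz":5,"grip":5},
    {"dx":-0.3,"dy":0.3,"dz":-0.5,"rx":0,"ry":0,"rz":12,"grip":5},
    {"dx":-0.3,"dy":0.3,"dz":-0.5,"rx":0,"ry":0,"rz":18,"grip":5},
    {"dx":-0.3,"dy":0.3,"dz":-0.5,"rx":0,"ry":0,"rz":24,"grip":5},
    {"dx":-0.3,"dy":0.3,"dz":-0.5,"rx":0,"ry":0,"rz":30,"grip":5},
    {"dx":-0.3,"dy":0.3,"dz":-0.5,"rx":0,"ry":0,"rz":35,"grip":5},
    {"dx":-0.3,"dy":0.3,"dz":-0.5,"rx":0,"ry":0,"rz":35,"grip":5}
  ]
}}

```text
time: 9.18
eef_pos: [572.3, -49.0, 143.9]
tcp_rot: [2.996, 0.938, 0.005]
ft_force: [0.2, -2.7, 11.2]
width: 11.5
finger_force: 45.0
```

```bash
python3 g.py 571.8,-48.8,144,0
```

```text
t 9.18 p [572.3 -49.  143.9] psi 34.78 zax [ 0.003 -0.001 -1.   ] q [-0.28  0.14  1.81  0.    1.18  0.68] F [ 0.2 -2.7 11.2] T [-0.48 -0.19 -0.05] w 11.5 ff 45.0
571.8,-48.8,144,0 d [-0.3 -0.5 -0.1] r [ 0.1 -0.2 34.8]
```

>>> {"op": "drive_tool", "data": {
  "increments": [
    {"dx":0,"dy":0,"dz":0,"rx":0,"ry":0,"rz":6,"grip":5},
    {"dx":0,"dy":0,"dz":0,"rx":0,"ry":0,"rz":13,"grip":5},
    {"dx":0,"dy":0,"dz":0,"rx":0,"ry":0,"rz":20,"grip":5},
    {"dx":0,"dy":0,"dz":0,"rx":0,"ry":0,"rz":27,"grip":5},
    {"dx":0,"dy":0,"dz":0,"rx":0,"ry":0,"rz":33,"grip":5},
    {"dx":0,"dy":0,"dz":0,"rx":0,"ry":0,"rz":37,"grip":5},
    {"dx":0,"dy":0,"dz":0,"rx":0,"ry":0,"rz":40,"grip":5},
    {"dx":0,"dy":0,"dz":0,"rx":0,"ry":0,"rz":40,"grip":5}
  ]
}}

```text
time: 10.18
eef_pos: [572.4, -49.3, 143.9]
tcp_rot: [3.137, -0.142, 0.006]
ft_force: [1.4, -3.1, 10.6]
width: 11.7
finger_force: 45.0
```

```bash
python3 g.py 571.8,-48.8,144,-8
```

```text
t 10.18 p [572.4 -49.3 143.9] psi -5.2 zax [ 0.004 -0.001 -1.   ] q [-0.28  0.14  1.81 -0.    1.18  1.38] F [ 1.4 -3.1 10.6] T [-0.63 -0.22  0.02] w 11.7 ff 45.0
571.8,-48.8,144,-8 d [-0.7 -0.4 -0.1] r [ 0.  -0.2  2.8]
```

>>> {"op": "drive_tool", "data": {
  "increments": [
    {"dx":0,"dy":0,"dz":0,"rx":0,"ry":0,"rz":3,"grip":5},
    {"dx":0,"dy":0,"dz":0,"rx":0,"ry":0,"rz":6,"grip":5},
    {"dx":0,"dy":0,"dz":0,"rx":0,"ry":0,"rz":8,"grip":5},
    {"dx":0,"dy":0,"dz":0,"rx":0,"ry":0,"rz":8,"grip":5}
  ]
}}

```text
time: 10.68
eef_pos: [572.1, -49.6, 143.9]
tcp_rot: [3.119, -0.36, 0.005]
ft_force: [0.3, -3.9, 11.1]
width: 12.2
finger_force: 45.0
```

```bash
python3 g.py 571.8,-48.8,144,-8; python3 -c "
from h import *
b=shot('side')
cv2.imwrite('pics/g4.png',cv2.resize(b['frame'][140:190,290:360,::-1],None,fx=8,fy=8,interpolation=cv2.INTER_CUBIC))
for a in (1.15,1.4):
  t=np.radians(79.7)-a; print(a,(proj(b,np.array([572,-48.8,106])+45*np.array([np.cos(t),np.sin(t),0]))-[290,140])*8)"
```

```text
t 10.68 p [572.1 -49.6 143.9] psi -13.17 zax [ 0.003 -0.002 -1.   ] q [-0.28  0.14  1.81 -0.    1.18  1.52] F [ 0.3 -3.9 11.1] T [-0.83  0.1   0.15] w 12.2 ff 45.0
571.8,-48.8,144,-8 d [-0.5 -0.7 -0.1] r [ 0.1 -0.2 -5.2]
1.15 [157.15069944 218.6367116 ]
1.4 [169.29463345 199.09339203]
```

View pics/g4.png

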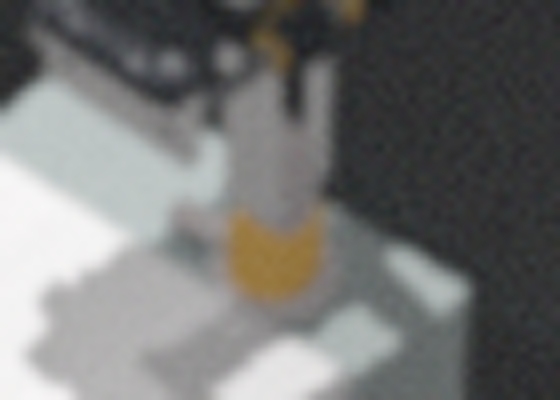

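The tongue, at crop (180,215), has swung off the lid and the torque is rising. I'll give it a little more to confirm the stop, then release.

>>> {"op": "drive_tool", "data": {
  "increments": [
    {"dx":0,"dy":0,"dz":0,"rx":0,"ry":0,"rz":2,"grip":5},
    {"dx":0,"dy":0,"dz":0,"rx":0,"ry":0,"rz":4,"grip":5},
    {"dx":0,"dy":0,"dz":0,"rx":0,"ry":0,"rz":4,"grip":5},
    {"dx":0,"dy":0,"dz":0,"rx":0,"ry":0,"rz":4,"grip":5}
  ]
}}

```text
time: 11.22
eef_pos: [572.1, -49.5, 143.9]
tcp_rot: [3.105, -0.468, 0.005]
ft_force: [1.5, -3.5, 11.5]
width: 11.6
finger_force: 45.0
```

```bash
python3 g.py
```

```text
t 11.22 p [572.1 -49.5 143.9] psi -17.13 zax [ 0.003 -0.002 -1.   ] q [-0.28  0.14  1.81 -0.    1.18  1.59] F [ 1.5 -3.5 11.5] T [-0.8  -0.01  0.24] w 11.6 ff 45.0
```

The torque reached 0.24 N m, so it is at the stop. Next: ease back slightly, release and rise.

>>> {"op": "drive_tool", "data": {
  "increments": [
    {"dx":0,"dy":0,"dz":0,"rx":0,"ry":0,"rz":-2,"grip":12},
    {"dx":0,"dy":0,"dz":0,"rx":0,"ry":0,"rz":-2,"grip":25},
    {"dx":0,"dy":0,"dz":0,"rx":0,"ry":0,"rz":-2,"grip":40},
    {"dx":0,"dy":0,"dz":0,"rx":0,"ry":0,"rz":-2,"grip":40},
    {"dx":0,"dy":0,"dz":-20,"rx":0,"ry":0,"rz":-2,"grip":40},
    {"dx":0,"dy":0,"dz":-60,"rx":0,"ry":0,"rz":-2,"grip":40},
    {"dx":0,"dy":0,"dz":-90,"rx":0,"ry":0,"rz":-10,"grip":40},
    {"dx":0,"dy":0,"dz":-90,"rx":0,"ry":0,"rz":-20,"grip":40}
  ],
  "force": 20
}}

```text
time: 12.22
eef_pos: [572.9, -49.3, 237.0]
tcp_rot: [3.138, 0.086, 0.012]
ft_force: [0.2, 1.0, -0.0]
width: 39.7
finger_force: 0.0
```

```bash
python3 g.py 493,106.5,220,79.7
```

```text
t 12.22 p [572.9 -49.3 237. ] psi 3.13 zax [ 0.008 -0.002 -1.   ] q [-0.28  0.05  1.74  0.    1.35  1.23] F [ 0.2  1.  -0. ] T [ 0.01 -0.02  0.04] w 39.7 ff 0.0
493,106.5,220,79.7 d [ -71.4 -159.9   16.1] r [  0.4  -0.3 -76.6]
```

>>> {"op": "drive_tool", "data": {
  "increments": [
    {"dx":-71,"dy":-160,"dz":17,"rx":0,"ry":0,"rz":-10,"grip":40},
    {"dx":-71,"dy":-160,"dz":17,"rx":0,"ry":0,"rz":-20,"grip":40},
    {"dx":-71,"dy":-160,"dz":17,"rx":0,"ry":0,"rz":-30,"grip":40},
    {"dx":-71,"dy":-160,"dz":17,"rx":0,"ry":0,"rz":-40,"grip":40},
    {"dx":-71,"dy":-160,"dz":17,"rx":0,"ry":0,"rz":-50,"grip":40},
    {"dx":-71,"dy":-160,"dz":17,"rx":0,"ry":0,"rz":-60,"grip":40},
    {"dx":-71,"dy":-160,"dz":17,"rx":0,"ry":0,"rz":-70,"grip":40},
    {"dx":-71,"dy":-160,"dz":17,"rx":0,"ry":0,"rz":-77,"grip":40}
  ]
}}

```text
time: 13.22
eef_pos: [492.5, 107.6, 216.4]
tcp_rot: [2.405, 2.02, 0.002]
ft_force: [0.6, 0.6, -0.3]
width: 40.2
finger_force: 0.0
```

```bash
python3 g.py 493,106.5,120,79.7; python3 -c "
from h import *
a=shot('top');b=shot('side')
f=lambda im,x,y,w,h,k:cv2.resize(im[y:y+h,x:x+w,::-1],None,fx=k,fy=k,interpolation=cv2.INTER_CUBIC)
cv2.imwrite('pics/g5.png',np.hstack([f(a['frame'],320,170,80,80,5),f(b['frame'],270,140,80,80,5)]))"
```

```text
t 13.22 p [492.5 107.6 216.4] psi 80.06 zax [ 0.002  0.    -1.   ] q [-0.01 -0.1   1.93  0.    1.32  0.16] F [ 0.6  0.6 -0.3] T [-0.06 -0.07  0.03] w 40.2 ff 0.0
493,106.5,120,79.7 d [-1.   0.6 96.4] r [ 0.1 -0.   0.4]
```

View pics/g5.png

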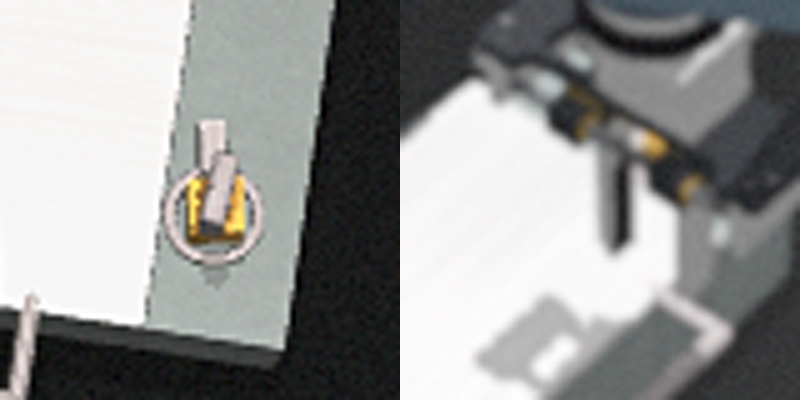

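The key stands in the lock, and the tongue points away at top crop (210,150), clear of the lid. I'll descend over the bar and grip it.

>>> {"op": "drive_tool", "data": {
  "increments": [
    {"dx":-1,"dy":0.6,"dz":50,"rx":0,"ry":0,"rz":0,"grip":40},
    {"dx":-1,"dy":0.6,"dz":90,"rx":0,"ry":0,"rz":0,"grip":40},
    {"dx":-1,"dy":0.6,"dz":115,"rx":0,"ry":0,"rz":0,"grip":40},
    {"dx":-1,"dy":0.6,"dz":128,"rx":0,"ry":0,"rz":0,"grip":40},
    {"dx":-1,"dy":0.6,"dz":130,"rx":0,"ry":0,"rz":0,"grip":40},
    {"dx":-1,"dy":0.6,"dz":130,"rx":0,"ry":0,"rz":0,"grip":22},
    {"dx":-1,"dy":0.6,"dz":130,"rx":0,"ry":0,"rz":0,"grip":5},
    {"dx":-1,"dy":0.6,"dz":130,"rx":0,"ry":0,"rz":0,"grip":5}
  ],
  "force": 15
}}

```text
time: 14.32
eef_pos: [493.2, 106.4, 85.6]
tcp_rot: [2.409, 2.014, 0.002]
ft_force: [6.9, -1.8, -0.6]
width: 13.6
finger_force: 4.6
```

```bash
python3 g.py 493,106.5,86.5,79.7
```

```text
t 14.32 p [493.2 106.4  85.6] psi 79.81 zax [ 0.002 -0.    -1.   ] q [-0.01  0.07  2.02 -0.    1.05  0.17] F [ 6.9 -1.8 -0.6] T [-0.39 -1.67  0.02] w 13.6 ff 4.6
493,106.5,86.5,79.7 d [ 0.1 -0.2 -0.9] r [ 0.1 -0.   0.1]
```

>>> {"op": "drive_tool", "data": {
  "increments": [
    {"dx":0,"dy":1,"dz":-0.5,"rx":0,"ry":0,"rz":0,"grip":5},
    {"dx":0,"dy":1,"dz":-0.5,"rx":0,"ry":0,"rz":0,"grip":5},
    {"dx":0,"dy":1,"dz":-0.5,"rx":0,"ry":0,"rz":0,"grip":5}
  ],
  "force": 20
}}

```text
time: 14.7
eef_pos: [494.1, 106.2, 85.6]
tcp_rot: [2.409, 2.015, 0.002]
ft_force: [3.6, 0.1, -0.7]
width: 11.0
finger_force: 20.0
```

>>> {"op": "drive_tool", "data": {
  "increments": [
    {"dx":0,"dy":1,"dz":-10,"rx":1,"ry":0,"rz":0,"grip":5},
    {"dx":0,"dy":1.5,"dz":-21,"rx":3,"ry":0,"rz":0,"grip":5},
    {"dx":0,"dy":4,"dz":-43,"rx":6,"ry":0,"rz":0,"grip":5},
    {"dx":0,"dy":8,"dz":-64,"rx":9,"ry":0,"rz":0,"grip":5},
    {"dx":0,"dy":14,"dz":-84,"rx":12,"ry":0,"rz":0,"grip":5},
    {"dx":0,"dy":21.5,"dz":-104,"rx":15,"ry":0,"rz":0,"grip":5},
    {"dx":0,"dy":31,"dz":-123,"rx":18,"ry":0,"rz":0,"grip":5},
    {"dx":0,"dy":31,"dz":-123,"rx":18,"ry":0,"rz":0,"grip":5}
  ],
  "force": 25
}}

```text
time: 15.7
eef_pos: [526.0, 100.3, 208.4]
tcp_rot: [-2.216, -1.852, 0.29]
ft_force: [6.7, -0.2, -6.5]
width: 11.4
finger_force: 25.0
```

```bash
cat > lid.py <<'E'
from h import *
s=r.get_state();u=np.array([np.cos(np.radians(-10.2)),np.sin(np.radians(-10.2)),0])
B0=np.array([494.5,106.2,94.5]);H=B0+245*u
m=R.from_rotvec(s['tcp_rot']).as_matrix();g=s['eef_pos']-8*m[:,2];d=g-H
a=-d@u;print('lid deg',np.degrees(np.arctan2(d[2],a)).round(2),'radius',np.hypot(a,d[2]).round(1))
th=np.radians(50);G=H-245*np.cos(th)*u+np.array([0,0,245*np.sin(th)])
phi=np.radians(30);zt=-np.cos(phi)*np.array([0,0,1])+np.sin(phi)*u
print('delta tool',(m.T@(G+8*zt-s['eef_pos'])).round(1),'tilt now',np.degrees(np.arcsin(m[:,2]@u)).round(1))
E
python3 g.py;python3 lid.py
```

```text
t 15.7 p [526.  100.3 208.4] psi 79.77 zax [-0.301  0.055 -0.952] q [-0.04  0.18  1.67  0.04  1.6   0.13] F [ 6.7 -0.2 -6.5] T [-0.17 -1.56 -0.04] w 11.4 ff 25.0
lid deg 30.0 radius 243.1
delta tool [  0.3  36.2 -81.8] tilt now -17.8
```

```bash
sed -i 's/+np.sin(phi)\*u/-np.sin(phi)*u/; s/^th=.*/for T,P in((40,24),(45,27),(50,30)):\n th=np.radians(T);G=H-243.5*np.cos(th)*u+np.array([0,0,243.5*np.sin(th)])/; s/^phi=np.radians(30)/ phi=np.radians(P)/; s/^print(.delta/ print(T,"delta/; s/tool.,(m/tool",(m/' lid.py; python3 lid.py
```

```text
lid deg 30.0 radius 243.1
40 delta tool [  0.3  11.3 -40.7] tilt now -17.8
45 delta tool [  0.3  19.7 -60. ] tilt now -17.8
50 delta tool [  0.3  29.8 -78.6] tilt now -17.8
```

>>> {"op": "drive_tool", "data": {
  "increments": [
    {"dx":0,"dy":5,"dz":-20,"rx":3,"ry":0,"rz":0,"grip":5},
    {"dx":0,"dy":11,"dz":-40,"rx":6,"ry":0,"rz":0,"grip":5},
    {"dx":0,"dy":20,"dz":-60,"rx":9,"ry":0,"rz":0,"grip":5},
    {"dx":0,"dy":26,"dz":-72,"rx":11,"ry":0,"rz":0,"grip":5},
    {"dx":0,"dy":30,"dz":-79,"rx":12,"ry":0,"rz":0,"grip":5},
    {"dx":0,"dy":30,"dz":-79,"rx":12,"ry":0,"rz":0,"grip":5},
    {"dx":0,"dy":30,"dz":-79,"rx":12,"ry":0,"rz":0,"grip":5},
    {"dx":0,"dy":30,"dz":-79,"rx":12,"ry":0,"rz":0,"grip":5}
  ],
  "force": 25
}}

```text
time: 16.7
eef_pos: [576.4, 91.2, 270.6]
tcp_rot: [-2.073, -1.733, 0.465]
ft_force: [6.7, -0.7, -10.3]
width: 11.3
finger_force: 25.0
```

```bash
python3 g.py;python3 lid.py;  python3 -c "
from h import *
a=shot('top');b=shot('side')
f=lambda im,x,y,w,h,k:cv2.resize(im[y:y+h,x:x+w,::-1],None,fx=k,fy=k,interpolation=cv2.INTER_CUBIC)
cv2.imwrite('pics/g6.png',np.hstack([f(a['frame'],200,100,200,200,2),f(b['frame'],190,80,200,200,2)]))"
```

```text
t 16.7 p [576.4  91.2 270.6] psi 79.79 zax [-0.492  0.088 -0.866] q [-0.06  0.37  1.37  0.06  1.92  0.12] F [  6.7  -0.7 -10.3] T [-0.25 -2.09 -0.03] w 11.3 ff 25.0
lid deg 49.25 radius 241.6
40 delta tool [  0.3 -10.9  37.3] tilt now -30.0
45 delta tool [ 0.3 -6.7 16.6] tilt now -30.0
50 delta tool [ 0.3 -0.7 -3.6] tilt now -30.0
```

View pics/g6.png

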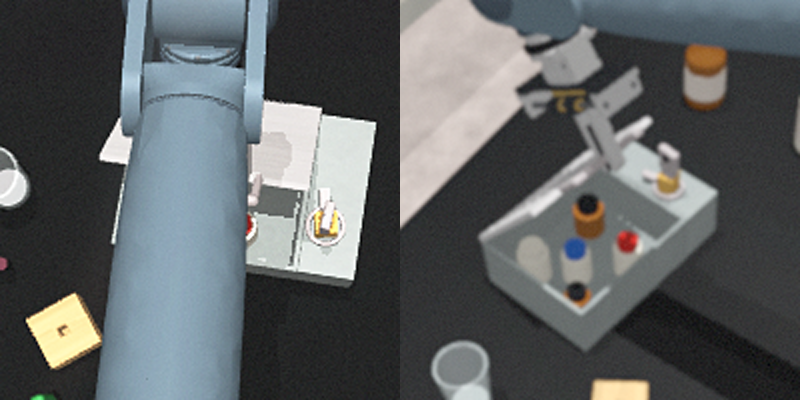

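The lid is held open at about 49–50°, the key stands upright in the lock at side crop (668,170), and the bystanders are undisturbed. I'll let it settle briefly, then hand in.

>>> {"op": "drive_tool", "data": {
  "increments": [
    {"dx":0,"dy":0,"dz":-1,"rx":0,"ry":0,"rz":0,"grip":5},
    {"dx":0,"dy":0,"dz":-1,"rx":0,"ry":0,"rz":0,"grip":5},
    {"dx":0,"dy":0,"dz":-1,"rx":0,"ry":0,"rz":0,"grip":5},
    {"dx":0,"dy":0,"dz":-1,"rx":0,"ry":0,"rz":0,"grip":5},
    {"dx":0,"dy":0,"dz":-1,"rx":0,"ry":0,"rz":0,"grip":5},
    {"dx":0,"dy":0,"dz":-1,"rx":0,"ry":0,"rz":0,"grip":5}
  ]
}}

```text
time: 17.55
eef_pos: [577.0, 91.0, 271.1]
tcp_rot: [-2.074, -1.733, 0.465]
ft_force: [6.5, -0.7, -11.9]
width: 10.9
finger_force: 25.0
```

```bash
python3 lid.py; python3 -c "
from h import *
s=r.get_state();print(s['ft_force'],s['finger_force'],abs(s['qvel']).max())
print(r.close_job())"
```

```text
lid deg 49.44 radius 241.6
40 delta tool [  0.3 -11.2  38.1] tilt now -30.0
45 delta tool [ 0.3 -7.  17.4] tilt now -30.0
50 delta tool [ 0.3 -1.  -2.9] tilt now -30.0
[  6.52695638  -0.69321227 -11.89436921] 24.997288584709167 0.0020936550760082785
the job is handed in; nothing more can be done
None
```

The job is handed in at about 17.6 s, with no verdict returned: the key is fully down in the lock and turned to its stop, and the gripper is holding the lid steady at about 49.4° (worked out from the arm's pose), with no bystander seen to move.

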